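Tap a jammed nest insert loose in its fixture plate

TASK

The cream nest insert is jammed in the black fixture plate. Pick up the mallet and tap the insert's two strike pads in turn, left and right, pushing it away from the stop post, never letting one pad get more than 20 mm ahead of the other, until both pads have come at least 25 mm from where they started. Touch the fixture only with the mallet, and in the end stand the mallet back on the bare bench top, upright on its head, clear of the fixture.

Things in the scene. Friction and masses are not known exactly. Their poses are not given: they have to be found in the camera images.
- fixture: Fixed black plate, 180 (x) x 220 x 15 mm carrying the jammed cream insert (136 mm wide, top at 59, round black lens cell in its middle). Origin: centre of underside, on the bench; +x: way the insert comes out, away from robot. Insert's near face x=-60; before it a fixed stop post, x -77 to -63, y +-12, top 65. Side rails y +-85 to 99, from x=-5. The smaller plate with 4 round nests is not it.
- ear_left (a point): Centre of the face of the insert's left strike pad (aluminium, 34 x 34 mm, facing the robot), 42 mm above the bench. Jammed: x=-60, y=+50 mm in the fixture's frame; its x axis points into the insert. About 6 N on a pad slides that end along +x while the other end stays put; it stays where left, no spring. Travel at most 60 mm.
- ear_right (a point): Centre of the face of the right strike pad, like the left one; jammed at x=-60, y=-50 mm in the fixture's frame.
- mallet_grip (a point): Mallet (300 g) standing on its head, handle up. Point to grip: mid-handle, 105 mm above the head's underside; z up the handle. Wooden handle 26 (x) x 22 (y) mm, from 40 to 139 mm up. Head along x, 82 mm long: steel block 44 mm wide, 40 tall, with a white plastic striking face 38 mm across at each end, 41 mm from the handle's axis, centred 85 mm below this point.
Things that resemble listed ones, but are neither listed nor needed, are in the scene too. Of the things that look like the part that bears mallet_grip, take the one that is farthest from the robot's base at the start.

How it is judged:
By the outcome, as a careful person would: the job done as asked, in the order asked, and still so for the second after the job is handed in, with the robot touching nothing.
It also fails if it takes over 61 s, if anything falls off the work surface, if the arm or the gripper's body presses on something with over 40 N, if the wrist force passes 120 N, or if a joint passes its speed limit or range.

ROBOT

A 7-joint arm with a two-finger parallel gripper is mounted at the origin on the work surface. World frame = base frame: x ahead of the robot, y to its left, z up, the work surface at z = 0. Lengths are in m, angles in rad, forces in N, time in s.
With the tool pointing down it reaches from about 0.425 to 0.975 m from the base axis. Payload 16.7 kg.
Tool frame: the origin (TCP) lies between the finger pads; the fingertips stand ctrl.tcp_to_tips ahead of it and the grasp point (between the pads) lies 5 mm behind it (ctrl.tcp_to_tips is the distance from the TCP to the fingertips, in m); z points along the fingers, y is the direction in which the jaws open and shut (so a half turn about z gives the same grasp; the last joint's range is limited). The gripper opens to 85 mm and grips with 20 to 120 N. Pads are 22 mm wide; open, the fingers measure 114 mm over their backs; the gripper's body (76 mm by 85 mm) begins 54 mm behind the grasp point. The pads swing forward as they close: fully open they stand 13 mm farther back than shut.
Start: joints at [1.085, 0.426, 0.074, 1.606, -0.034, 1.111, -0.067], TCP at [0.223, -0.637, 0.245] pointing down, gripper open.
Joint ranges: [-2.85, 2.85], [-0.5, 2.14], [-1.23, 1.37], [0.21, 2.46], [-1.02, 4.16], [0.16, 2.05], [-2.73, 2.73]. Speed limits (rad/s): [1.89, 1.89, 2.39, 2.39, 3.01, 3.01, 3.01].

INTERFACE

Orientations are given as a unit quaternion [x, y, z, w].
In Python, from bench import ctrl gives the robot as it stands.
- The arm moves only by the tool arm_command, never from a script. Its argument "motion" is a list of rows, each a list of 7 numbers: the shift along the tool's x, y, z in cm, then the turn, a rotation vector about the tool's x, y, z in rad, then the opening, from 0 (shut) to 1 (fully open). In form: [[x, y, z, rx, ry, rz, claw], ...]. A call has 1 to 12 rows; each row shifts and turns the commanded pose from where the row before left it, along the tool's axes as they then stand; what a row does not reach is not made up. A row lasts 1/10 s, in which the tool goes at most 50 mm and 8.59 degrees, less where a joint would pass 70% of its speed; a pose out of reach is approached as far as the arm can. A call with a gripper value outside its range is refused whole. The fingers move at their own pace and stop on an object; "squeeze" is the grip in N (left out, the last holds). Time passes only in rows, so rows that do not move let the fingers close. It gives the time, the measured TCP pose, the force and the opening at its end, in the units of the state.
- ctrl.observe(): the state, without advancing time (a new reading comes with each control period).
- ctrl.camera(name): name is "scene" or "top"; returns the picture (384x512x3 uint8, red, green, blue); there is no depth.
- ctrl.camera_params(name): a dict with "mtx" (3x3 intrinsics, pixels), "cam_to_world" (4x4, takes a point from camera to world coordinates). Camera axes: x right, y down, z forward; pixel columns grow to the right and rows downward; lengths in m; the calibration is good to about 2 mm. A picture is of the moment at which its call begins. camera_params takes no time and is no camera call.
- ctrl.finish_job(): hands the job in, once; it reports no verdict.
The state is a dict: "time": time; "joint_positions": joint angles; "joint_vel": joint speeds; "effort": joint torques, N m; "ee_pos": TCP position; "eef_rot": TCP orientation; "wrist_force": force on the tool from outside, world axes, zero at the start; "torque": the same for the moment, N m; "opening": opening from 0.0 (shut) to 1.0 (fully open).
Only numpy, scipy, OpenCV 4.12 (cv2) and the standard library are available. Lean on these libraries where they do the work, as an engineer would, in place of code of your own. Each camera call takes 0.05 s, during which the arm holds its last target.

## Working session

There is one attempt and no reset: what is moved stays moved. The work goes in short steps, Python scripts to look and compute and a tool call to move; the robot and the scene stay as the last step left them, time stands still between calls to the robot, and variables do not carry over. Pictures are saved under pics/ and viewed, and the job is handed in when it is done.

Besides the shell and the picture viewer there is one more tool, called as name(argument=value, ...) on one line, values as JSON. arm_command: Moves the arm, as the interface text tells. Its arguments: {"type":"object","properties":{"motion":{"type":"array","items":{"type":"array","items":{"type":"number"}}},"squeeze":{"type":"number"}},"required":["motion"]}

```bash
mkdir -p pics; ls; python3 - <<'E'
from bench import ctrl
import cv2
print(ctrl.observe(), ctrl.tcp_to_tips)
for n in ("scene","top"):
    im=ctrl.camera(n); cv2.imwrite(f"pics/{n}0.png",im[:,:,::-1])
    p=ctrl.camera_params(n); print(n,p)
E
```

```text
pics
{'time': 0.0, 'joint_positions': array([ 1.08448823,  0.42672256,  0.07384008,  1.60662492, -0.03406563,
        1.11078889, -0.06707654]), 'joint_vel': array([-0.00126669, -0.0004424 ,  0.00095035, -0.00053646, -0.00141145,
       -0.00010913, -0.00151209]), 'effort': array([ 2.24292395e-03, -9.49830651e+01,  3.76161620e+00, -4.63515222e+01,
        1.92409853e-02,  1.04166268e-02,  8.31826384e-06]), 'ee_pos': array([ 0.22291087, -0.63671207,  0.24460867]), 'eef_rot': array([ 9.85851943e-01,  1.67617226e-01, -1.66770025e-04, -6.20547300e-04]), 'wrist_force': array([ 0.19591144, -0.25077662,  0.4163766 ]), 'torque': array([-0.0101698 , -0.01364145,  0.02785743]), 'opening': 1.0016178740686095} 0.014
scene {'mtx': array([[349.96749092,   0.        , 253.8243348 ],
       [  0.        , 349.96749092, 181.95798279],
       [  0.        ,   0.        ,   1.        ]]), 'cam_to_world': array([[ 0.58460427,  0.60664868, -0.53871628,  0.96389774],
       [ 0.81130855, -0.44042508,  0.38445311, -0.36240921],
       [-0.00403619, -0.66181805, -0.74965364,  0.82918155],
       [ 0.        ,  0.        ,  0.        ,  1.        ]])}
top {'mtx': array([[362.33563865,   0.        , 260.26255607],
       [  0.        , 362.33563865, 188.15869939],
       [  0.        ,   0.        ,   1.        ]]), 'cam_to_world': array([[ 0.01498874, -0.98865135,  0.14947857,  0.2848997 ],
       [-0.99985302, -0.01606419, -0.00598983,  0.01124666],
       [ 0.00832311, -0.14936682, -0.98874682,  1.18250564],
       [ 0.        ,  0.        ,  0.        ,  1.        ]])}
```

View pics/scene0.png

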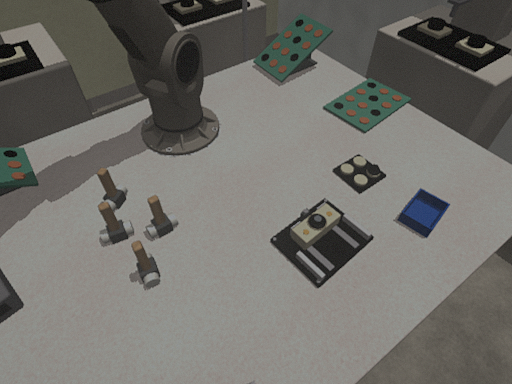

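View pics/top0.png

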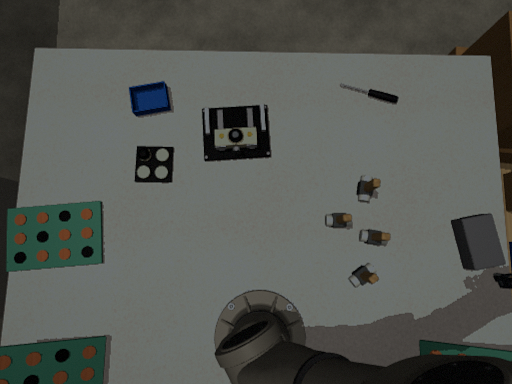

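The top view shows the fixture at about (236,132) and four mallets at about (367,188), (338,220), (375,237) and (364,275). I'll enlarge both areas.

```bash
cat > h.py <<'E'
import numpy as np, cv2
from bench import ctrl
P={n:ctrl.camera_params(n) for n in("scene","top")}
def proj(n,X):
    p=P[n];T=np.linalg.inv(p["cam_to_world"]);X=np.atleast_2d(X)
    c=X@T[:3,:3].T+T[:3,3];u=c@p["mtx"].T;return u[:,:2]/u[:,2:]
def ray(n,uv,z):
    p=P[n];d=p["cam_to_world"][:3,:3]@np.linalg.solve(p["mtx"],[uv[0],uv[1],1]);o=p["cam_to_world"][:3,3]
    return o+d*(z-o[2])/d[2]
def crop(f,box,s,out,gain=1.8):
    im=cv2.imread(f);x0,y0,x1,y1=box
    im=cv2.resize(im[y0:y1,x0:x1],None,fx=s,fy=s,interpolation=cv2.INTER_CUBIC)
    im=cv2.convertScaleAbs(im,alpha=gain)
    for i in range((x0//10+1)*10,x1,10): cv2.putText(im,str(i),((i-x0)*s,8),0,.3,(0,0,255));cv2.line(im,((i-x0)*s,10),((i-x0)*s,14),(0,0,255))
    for i in range((y0//10+1)*10,y1,10): cv2.putText(im,str(i),(0,(i-y0)*s),0,.3,(0,0,255));cv2.line(im,(18,(i-y0)*s),(22,(i-y0)*s),(0,0,255))
    cv2.imwrite(out,im)
E
python3 - <<'E'
from h import *
crop("pics/top0.png",(315,165,405,295),4,"pics/c1.png")
crop("pics/scene0.png",(90,160,190,295),4,"pics/c2.png")
crop("pics/top0.png",(190,90,285,175),8,"pics/c3.png")
crop("pics/scene0.png",(260,190,385,290),6,"pics/c4.png")
for uv in [(367,188),(338,220),(375,237),(364,275)]:
    X=ray("top",uv,.03);print(uv,X,np.hypot(*X[:2]))
E
```

```text
(367, 188) [ 0.46524587 -0.33994172  0.03      ] 0.5762066437112576
(338, 220) [ 0.36074376 -0.24448978  0.03      ] 0.4357881505359225
(375, 237) [ 0.30890505 -0.36072876  0.03      ] 0.47491848949548454
(364, 275) [ 0.19111166 -0.32261098  0.03      ] 0.37496868095682134
```

View pics/c1.png

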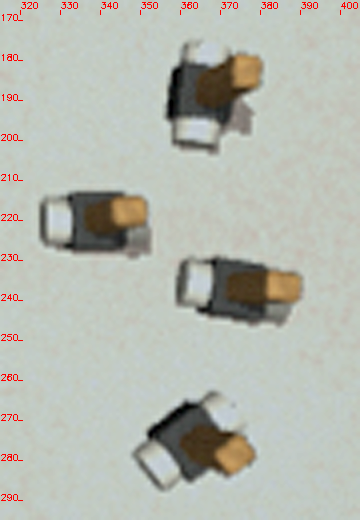

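View pics/c2.png

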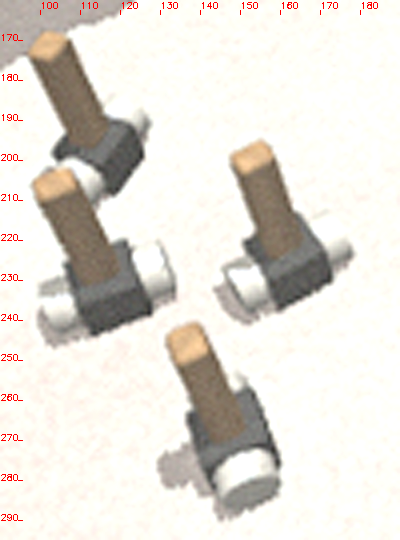

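View pics/c3.png

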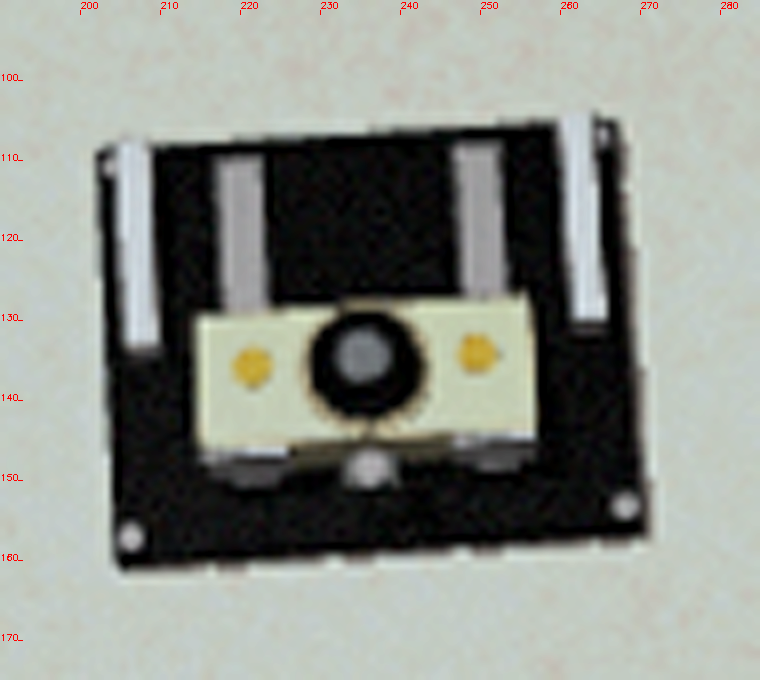

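View pics/c4.png

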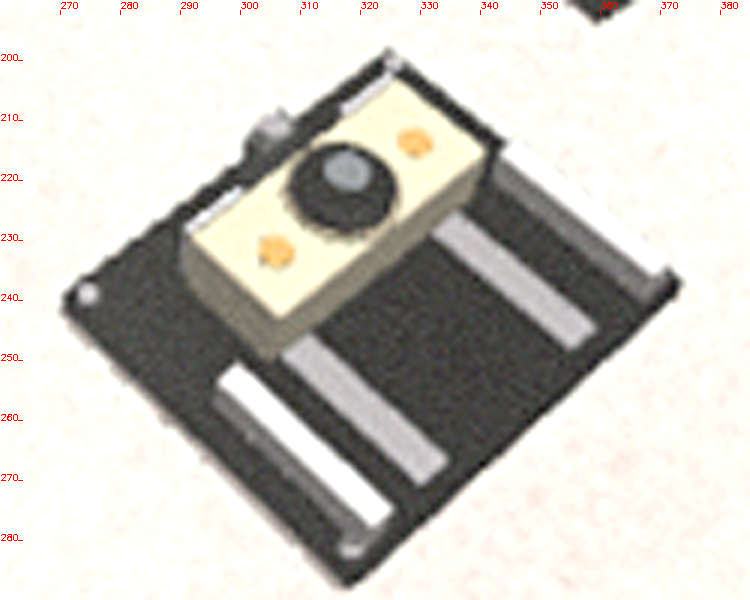

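Candidates in the top picture: (367,188) at 0.576 m, (375,237) at 0.475 m, (338,220) at 0.436 m and (364,275) at 0.375 m from the base. The farthest is (367,188), which is (145,265) in the scene view, and the crop confirms it as a standing mallet. Next I'll fit the poses.

```bash
cat > fit.py <<'E'
from h import *
from scipy.optimize import least_squares
def W(q,L):
    c,s=np.cos(q[2]),np.sin(q[2]);L=np.atleast_2d(L).astype(float)
    return np.c_[q[0]+c*L[:,0]-s*L[:,1],q[1]+s*L[:,0]+c*L[:,1],L[:,2]]
def fit(obs,q0):
    def r(q): return np.concatenate([(proj(n,W(q,l))[0]-uv) for n,l,uv in obs])
    s=least_squares(r,q0,loss="soft_l1");return s.x,r(s.x).reshape(-1,2)
fo=[("top",(.09,.11,.015),(202.3,109)),("top",(.09,-.11,.015),(266.6,105.1)),("top",(-.09,-.11,.015),(271,157.3)),("top",(-.09,.11,.015),(204.8,161.3)),
("scene",(-.09,.11,.015),(324.7,198.7)),
("scene",(-.09,-.11,.015),(270.8,240.5)),("scene",(.09,.11,.015),(373.3,237)),("scene",(.09,-.11,.015),(317.5,287)),
("scene",(-.06,-.068,.059),(291.7,228)),("scene",(-.06,.068,.059),(326.7,203)),
("top",(-.06,-.068,.059),(256.9,144.6)),("top",(-.06,.068,.059),(215.5,146))]
E
cat >a.py <<'E'
from fit import *
# scene left/right check by residuals
q,r=fit(fo,[.63,.07,0]);print(q.round(4));print(r.round(1).tolist())
mo=[("top",(0,0,.139),(376.5,183.3)),("scene",(0,0,.139),(136.7,245.5))]
m=[.465,-.34,0]
def rr(p): return np.concatenate([proj(n,[p[0],p[1],.139])[0]-uv for n,l,uv in mo])
s=least_squares(rr,[.465,-.34]);print(s.x,s.fun)
def lines(im,n,x0,y0,s,q,pts,col,closed=True):
    uv=(proj(n,W(q,pts))-[x0,y0]+.5)*s
    cv2.polylines(im,[uv.astype(int)],closed,col,1)
def rect(x,y,z): return [(x,y,z),(-x,y,z),(-x,-y,z),(x,-y,z)]
import sys
th=float(sys.argv[1])
mq=[*s.x,th]
ims=[]
for n,b in(("top",(345,165,395,215)),("scene",(120,230,180,300))):
    im=cv2.imread(f"pics/{n}0.png");S=8;x0,y0,x1,y1=b
    im=cv2.convertScaleAbs(cv2.resize(im[y0:y1,x0:x1],None,fx=S,fy=S,interpolation=cv2.INTER_CUBIC),alpha=1.5)
    a=np.linspace(0,2*np.pi,30)
    lines(im,n,x0,y0,S,mq,rect(.013,.011,.139),(0,0,255));lines(im,n,x0,y0,S,mq,rect(.013,.011,.04),(0,0,255))
    for e in(.041,-.041): lines(im,n,x0,y0,S,mq,np.c_[a*0+e,.019*np.cos(a),.02+.019*np.sin(a)],(0,255,0))
    lines(im,n,x0,y0,S,mq,rect(.022,.022,.04),(255,0,0))
    ims.append(im)
h=max(i.shape[0] for i in ims)
cv2.imwrite(sys.argv[2],np.hstack([cv2.copyMakeBorder(i,0,h-i.shape[0],0,0,0) for i in ims])[:600,:])
E
python3 a.py 0.1 pics/m1.png
```

```text
[0.6516 0.0868 0.074 ]
[[0.1, -1.6], [1.0, -1.2], [-0.0, -1.5], [-0.5, -1.8], [0.1, -1.1], [-1.1, -2.1], [0.8, 0.0], [1.0, -0.6], [-2.0, -0.0], [-1.8, -1.3], [0.9, -0.4], [-0.3, 0.5]]
[ 0.46535285 -0.33581136] [ 0.24470459 -0.93589648 -0.27332578 -0.85414738]
```

View pics/m1.png

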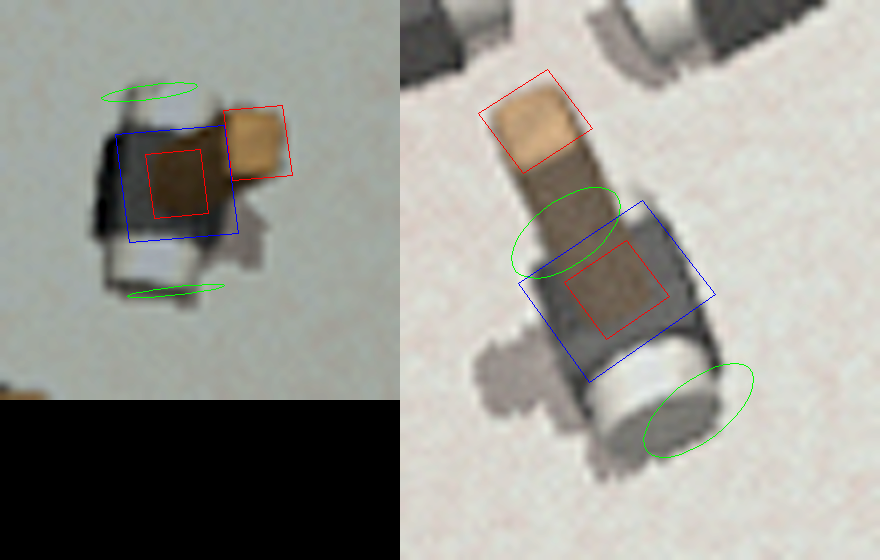

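```bash
sed -i 's/return np.concatenate(\[(proj(n,W(q,l))\[0\]-uv)/return np.concatenate([(proj(n,W(q,l))[0]+.5-uv)/' fit.py; sed -i 's/.139\])\[0\]-uv/.139])[0]+.5-uv/' a.py; python3 a.py -0.1 pics/m2.png
```

```text
[0.6511 0.0879 0.0771]
[[0.2, -0.8], [1.1, -0.6], [0.2, -0.9], [-0.2, -1.0], [0.6, -0.8], [-0.4, -1.8], [1.4, 0.1], [1.9, -0.5], [-1.3, 0.2], [-1.3, -1.1], [1.1, 0.1], [-0.1, 1.2]]
[ 0.46505478 -0.33556946] [ 0.6656123  -0.33681846  0.27372323 -0.50037528]
```

View pics/m2.png

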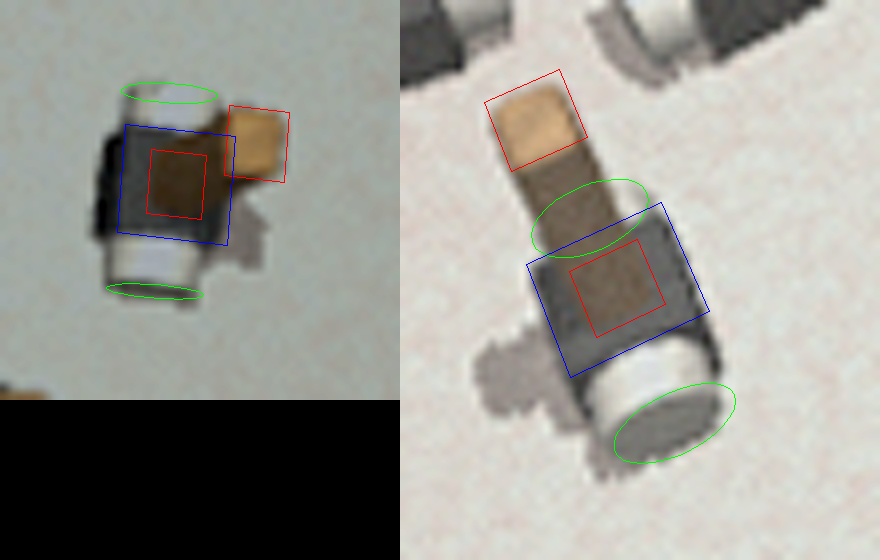

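```bash
cat >> h.py <<'E'
from scipy.spatial.transform import Rotation as Ro
def delta(pos,yawx):
    "tool-frame shift in cm and rotvec to reach pos, tool down, tool x at world yaw yawx"
    s=ctrl.observe();R=Ro.from_quat(s["eef_rot"])
    x=np.array([np.cos(yawx),np.sin(yawx),0]);z=np.array([0,0,-1.]);Rt=Ro.from_matrix(np.c_[x,np.cross(z,x),z])
    print("pos",s["ee_pos"].round(4),"F",s["wrist_force"].round(1),"open",round(s["opening"],3),"t",s["time"],"q",s["joint_positions"].round(2))
    print("shift now-frame cm",(R.inv().apply(np.array(pos)-s["ee_pos"])*100).round(2),"turn",(R.inv()*Rt).as_rotvec().round(4))
E
python3 -c "
from h import *
delta([.465,-.3355,.245],np.pi/2-.09)"
```

```text
pos [ 0.2229 -0.6368  0.2447] F [ 0.3  0.1 -0.2] open 1.0 t 0.1 q [ 1.08  0.43  0.07  1.61 -0.03  1.11 -0.07]
shift now-frame cm [ 3.280e+01 -2.044e+01 -1.000e-02] turn [-1.1000e-03 -6.0000e-04 -1.1441e+00]
```

arm_command(motion=[[3.28,-2.04,0,0,0,0,1],[3.28,-2.04,0,0,0,0,1],[3.28,-2.04,0,0,0,0,1],[3.28,-2.04,0,0,0,0,1],[3.28,-2.04,0,0,0,0,1],[3.28,-2.04,0,0,0,0,1],[3.28,-2.04,0,0,0,0,1],[3.28,-2.04,0,0,0,0,1],[3.28,-2.04,0,0,0,0,1],[3.28,-2.04,0,0,0,0,1]])

```text
time: 1.1
ee_pos: [0.4659, -0.3347, 0.2452]
eef_rot: [0.986, 0.168, -0.0, -0.0]
wrist_force: [1.2, 0.1, -0.4]
opening: 0.999
```

arm_command(motion=[[0,0,0,0,0,-0.143,1],[0,0,0,0,0,-0.143,1],[0,0,0,0,0,-0.143,1],[0,0,0,0,0,-0.143,1],[0,0,0,0,0,-0.143,1],[0,0,0,0,0,-0.143,1],[0,0,0,0,0,-0.143,1],[0,0,0,0,0,-0.143,1],[0,0,0,0,0,0,1]])

```text
time: 2.0
ee_pos: [0.465, -0.3361, 0.245]
eef_rot: [0.737, 0.676, -0.0, -0.0]
wrist_force: [-0.3, -0.5, 0.4]
opening: 1.0
```

```bash
python3 -c "
from h import *
delta([.465,-.3355,.2],np.pi/2-.09)
im=ctrl.camera('top');cv2.imwrite('pics/t1.png',im[:,:,::-1])
im=ctrl.camera('scene');cv2.imwrite('pics/s1.png',im[:,:,::-1])
crop('pics/t1.png',(330,140,430,240),4,'pics/t1c.png');crop('pics/s1.png',(80,180,200,310),4,'pics/s1c.png')"
```

```text
pos [ 0.465  -0.3361  0.245 ] F [-0.3 -0.5  0.4] open 1.0 t 2.0 q [ 0.74  0.28 -0.27  1.82  0.08  1.05  0.35]
shift now-frame cm [ 0.06 -0.    4.5 ] turn [-0.0005 -0.0004  0.0025]
```

View pics/s1c.png

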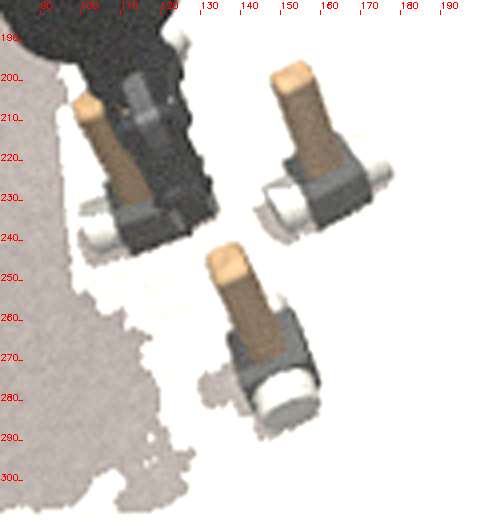

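View pics/t1c.png

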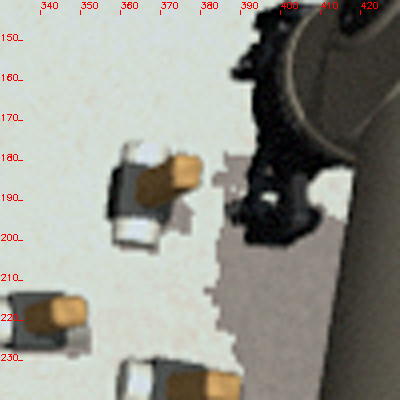

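The open jaws stand over the chosen mallet, at (395,185) in top and about (120,205) in scene. Both pixels agree with the TCP at z about 0.24 above the mallet's axis. Descending.

arm_command(motion=[[0.06,0,2,0,0,0,1],[0,0,2,0,0,0,1],[0,0,2,0,0,0,1],[0,0,2,0,0,0,1],[0,0,2,0,0,0,1],[0,0,2,0,0,0,1],[0,0,2,0,0,0,1],[0,0,0,0,0,0,1]])

```text
time: 2.9
ee_pos: [0.464, -0.3347, 0.103]
eef_rot: [0.739, 0.673, -0.001, -0.002]
wrist_force: [-0.6, -0.6, 0.0]
opening: 1.005
```

```bash
python3 -c "
from h import *
delta([.465,-.3355,.105],np.pi/2-.09)
im=ctrl.camera('scene');cv2.imwrite('pics/s2.png',im[:,:,::-1])
crop('pics/s2.png',(80,200,200,310),5,'pics/s2c.png')"
```

```text
pos [ 0.464  -0.3347  0.103 ] F [-0.6 -0.6  0. ] open 1.005 t 2.9 q [ 0.71  0.44 -0.25  1.94  0.15  0.78  0.29]
shift now-frame cm [-0.07  0.1  -0.2 ] turn [-0.0035 -0.0018 -0.0034]
```

View pics/s2c.png

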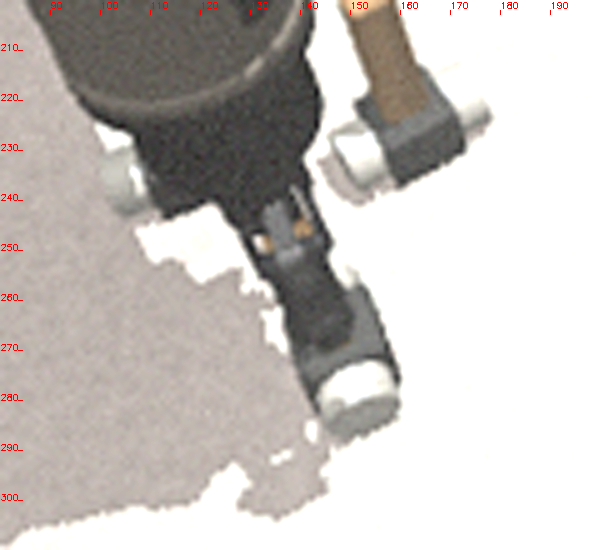

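The gripper is around the handle, with the finger in front of it at (143,258) and the mallet upright and untouched. Closing.

arm_command(motion=[[0,0,0,0,0,0,0.6],[0,0,0,0,0,0,0.4],[0,0,0,0,0,0,0.3],[0,0,0,0,0,0,0.2],[0,0,0,0,0,0,0],[0,0,0,0,0,0,0],[0,0,0,0,0,0,0],[0,0,0,0,0,0,0],[0,0,0,0,0,0,0],[0,0,0,0,0,0,0]], squeeze=100)

```text
time: 3.95
ee_pos: [0.4656, -0.3358, 0.1062]
eef_rot: [0.738, 0.674, 0.0, 0.001]
wrist_force: [-1.5, 1.0, 9.7]
opening: 0.294
```

arm_command(motion=[[0,0,-1,0,0,0,0],[0,0,-2,0,0,0,0],[0,0,-2,0,0,0,0],[0,0,-2,0,0,0,0],[0,0,-2,0,0,0,0],[0,0,-1,0,0,0,0],[0,0,0,0,0,0,0]])

```text
time: 4.65
ee_pos: [0.4657, -0.3358, 0.2067]
eef_rot: [0.738, 0.674, 0.0, 0.001]
wrist_force: [0.0, 0.1, -4.3]
opening: 0.295
```

```bash
python3 -c "
from h import *
delta([.506,.127,.205],np.pi/2+.077)
im=ctrl.camera('scene');cv2.imwrite('pics/s3.png',im[:,:,::-1])
crop('pics/s3.png',(80,180,200,300),5,'pics/s3c.png')"
```

```text
pos [ 0.4657 -0.3358  0.2067] F [ 0.   0.1 -4.3] open 0.295 t 4.65 q [ 0.73  0.31 -0.27  1.86  0.1   0.97  0.33]
shift now-frame cm [46.46 -0.16  0.12] turn [ 0.0018  0.0012 -0.1672]
```

View pics/s3c.png

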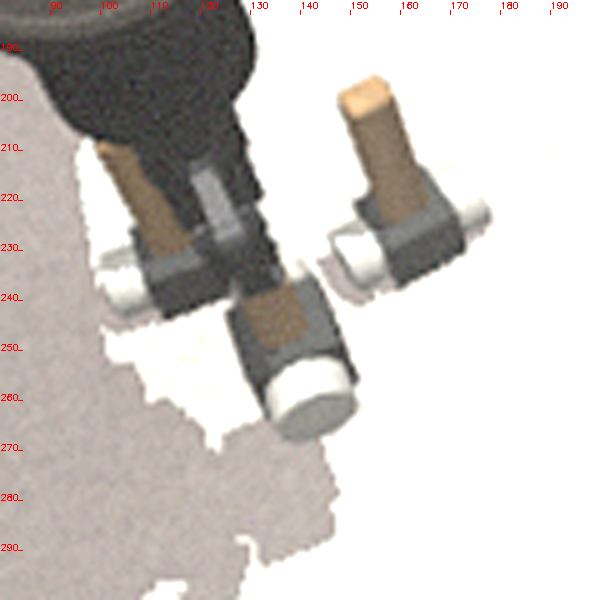

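The mallet is held upright, with the head clear of the bench at (140,255). Moving to the start position behind the left pad.

arm_command(motion=[[3.87,0,0,0,0,-0.014,0],[3.87,0,0,0,0,-0.014,0],[3.87,0,0,0,0,-0.014,0],[3.87,0,0,0,0,-0.014,0],[3.87,0,0,0,0,-0.014,0],[3.87,0,0,0,0,-0.014,0],[3.87,0,0,0,0,-0.014,0],[3.87,0,0,0,0,-0.014,0],[3.87,0,0,0,0,-0.014,0],[3.87,0,0,0,0,-0.014,0],[3.87,0,0,0,0,-0.014,0],[3.87,0,0,0,0,-0.014,0]])

```text
time: 5.9
ee_pos: [0.4705, 0.1296, 0.2043]
eef_rot: [0.679, 0.734, -0.001, -0.0]
wrist_force: [0.4, -0.8, -3.0]
opening: 0.29
```

arm_command(motion=[[0,0,0,0,0,0,0],[0,0,0,0,0,0,0]])

```text
time: 6.1
ee_pos: [0.4706, 0.1289, 0.2043]
eef_rot: [0.678, 0.735, -0.001, -0.001]
wrist_force: [0.1, -1.0, -3.7]
opening: 0.292
```

```bash
python3 -c "
from h import *
delta([.506,.127,.128],np.pi/2+.077)
for n in('scene','top'):
  im=ctrl.camera(n);cv2.imwrite(f'pics/{n}4.png',im[:,:,::-1])
crop('pics/scene4.png',(230,170,390,290),5,'pics/s4c.png');crop('pics/top4.png',(190,90,290,190),6,'pics/t4c.png')"
```

```text
pos [0.4706 0.1289 0.2043] F [ 0.1 -1.  -3.7] open 0.292 t 6.1 q [ 0.13  0.21 -0.59  2.03  0.15  0.94 -0.46]
shift now-frame cm [-0.47  3.53  7.63] turn [-0.0017 -0.0001  0.003 ]
```

View pics/s4c.png

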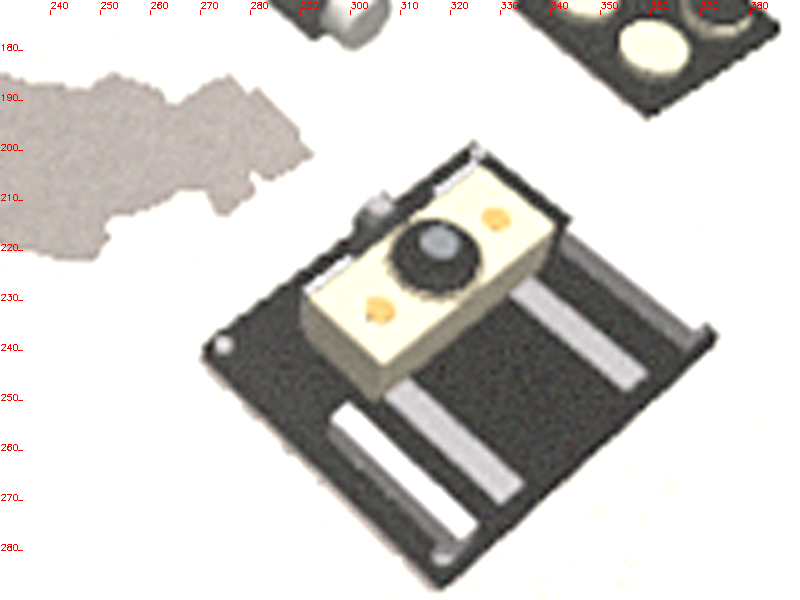

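View pics/t4c.png

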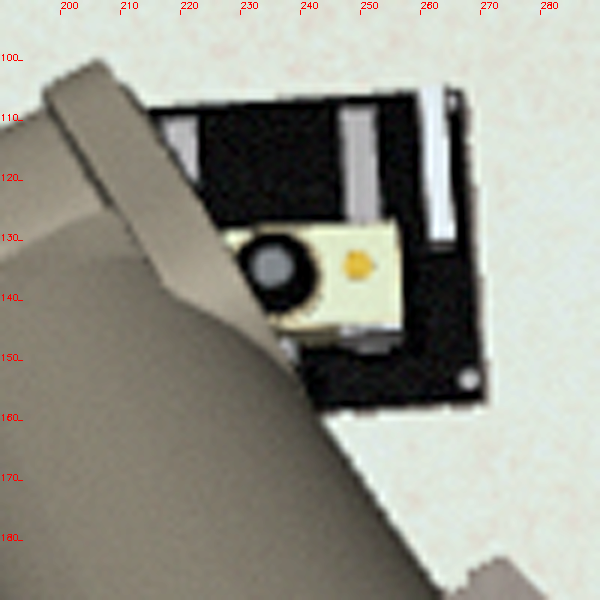

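arm_command(motion=[[-0.1,0,2,0,0,0,0],[-0.1,0,2,0,0,0,0],[-0.1,0,2,0,0,0,0],[-0.1,0,1.6,0,0,0,0],[-0.07,1,0,0,0,0,0],[0,1.5,0,0,0,0,0],[0,1,0,0,0,0,0],[0,0,0,0,0,0,0]])

```text
time: 7.0
ee_pos: [0.5084, 0.1261, 0.1299]
eef_rot: [0.68, 0.734, 0.001, 0.0]
wrist_force: [0.2, 0.6, -4.0]
opening: 0.293
```

```bash
cat > look.py <<'E'
from h import *; import sys
k=sys.argv[1]
delta([float(a) for a in sys.argv[2:5]],np.pi/2+.077)
im=ctrl.camera('scene');cv2.imwrite(f'pics/scene{k}.png',im[:,:,::-1])
crop(f'pics/scene{k}.png',(245,165,385,290),5,f'pics/s{k}c.png')
E
python3 look.py 5 .5453 .1299 .128
```

```text
pos [0.5084 0.1261 0.1299] F [ 0.2  0.6 -4. ] open 0.293 t 7.0 q [ 0.09  0.37 -0.54  2.02  0.26  0.81 -0.53]
shift now-frame cm [0.1  3.71 0.2 ] turn [ 0.0013 -0.0006 -0.0005]
```

View pics/s5c.png

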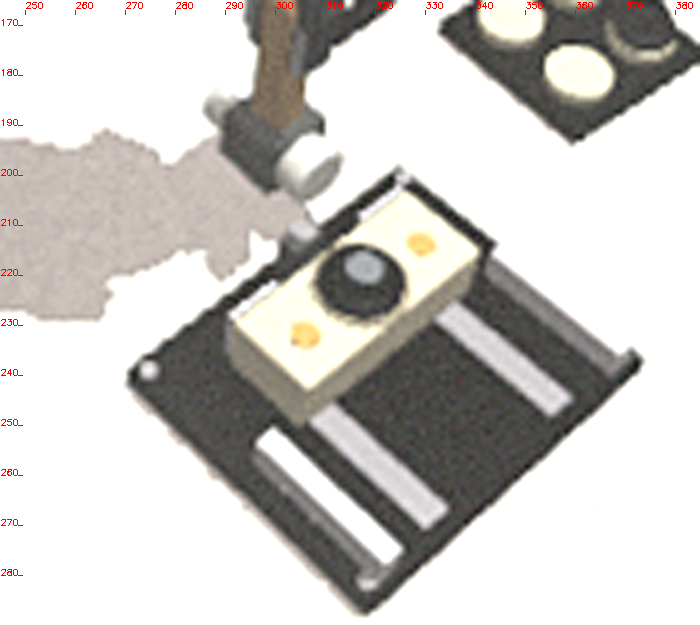

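```bash
python3 -c "
from fit import *
q,_=fit(fo,[.63,.07,0])
m=[.5084,.1261,.077]
a=np.linspace(0,6.28,40)
im=cv2.imread('pics/scene5.png');S=6;x0,y0=260,165
im=cv2.convertScaleAbs(cv2.resize(im[165:265,260:385],None,fx=S,fy=S,interpolation=cv2.INTER_CUBIC),alpha=1.7)
def L(q,p,c): cv2.polylines(im,[((proj('scene',W(q,p))+.5-[x0,y0])*S).astype(int)],True,c,1)
L(m,np.c_[a*0+.041,.019*np.cos(a),.044+.019*np.sin(a)],(0,0,255))
L(m,np.c_[a*0-.041,.019*np.cos(a),.044+.019*np.sin(a)],(0,0,255))
for s in(1,-1): L(q,[(-.06,s*.05+d,.042+e) for d,e in((-.017,-.017),(.017,-.017),(.017,.017),(-.017,.017))],(0,255,0))
L(q,[(-.06,-.068,.059),(-.06,.068,.059)],(255,0,0))
L(q,[(-.077,-.012,.065),(-.077,.012,.065),(-.063,.012,.065),(-.063,-.012,.065)],(255,0,0))
L(q,[(-.09,-.11,.015),(-.09,.11,.015),(.09,.11,.015),(.09,-.11,.015)],(255,0,255))
cv2.imwrite('pics/o5.png',im)"
```

```text
(no output)
```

View pics/o5.png

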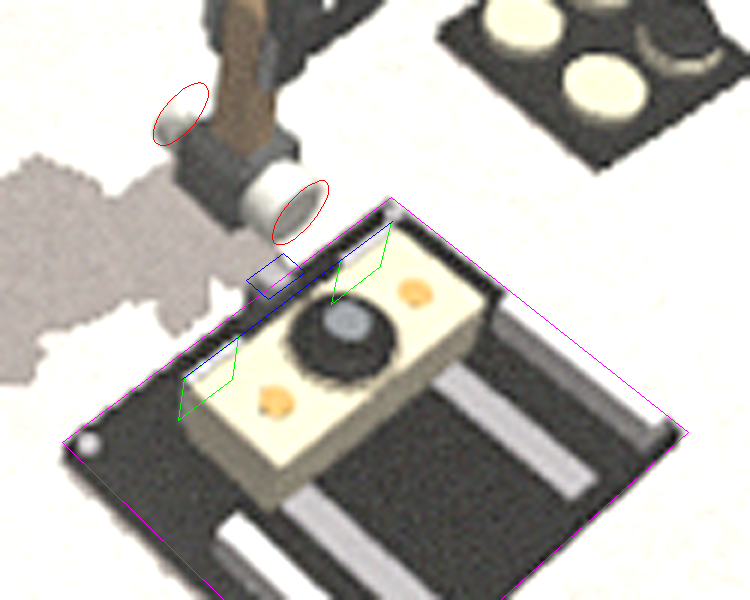

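The overlay agrees within about 1 px: the red face ring lies on the white face and the pads are in line with it. First tap, left pad.

arm_command(motion=[[0.1,1,0.1,0,0,0,0],[0,1.2,0,0,0,0,0],[0,1,0,0,0,0,0],[0,0.4,0,0,0,0,0],[0,0.3,0,0,0,0,0],[0,0.3,0,0,0,0,0],[0,0.3,0,0,0,0,0],[0,0,0,0,0,0,0]])

```text
time: 7.85
ee_pos: [0.5506, 0.1313, 0.1281]
eef_rot: [0.679, 0.734, -0.0, -0.001]
wrist_force: [-4.1, 2.7, -4.0]
opening: 0.294
```

```bash
python3 look.py 6 .5453 .1299 .128
```

```text
pos [0.5506 0.1313 0.1281] F [-4.1  2.7 -4. ] open 0.294 t 7.85 q [ 0.07  0.43 -0.52  1.93  0.28  0.85 -0.52]
shift now-frame cm [-0.09 -0.54  0.01] turn [-0.0016 -0.0003  0.0016]
```

View pics/s6c.png

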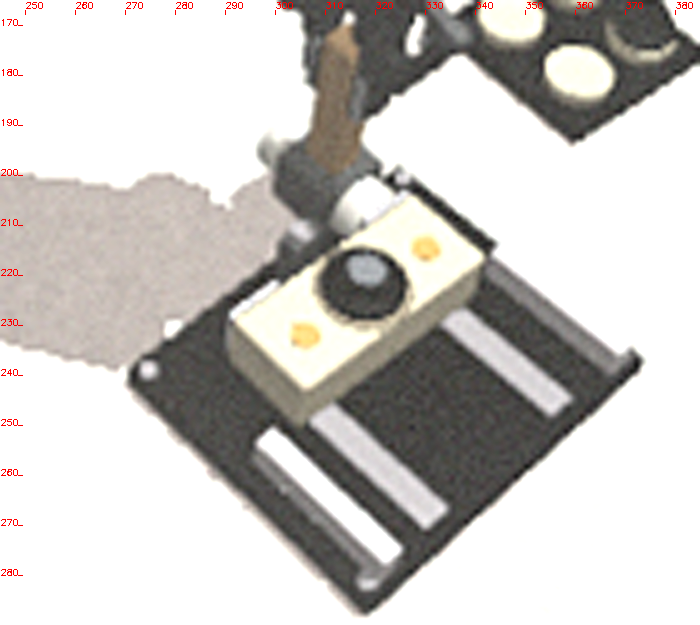

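The head is on the left pad: force about -4 N, and the left gold dot has shifted about 1 px. I'll push further and track the gold dots to measure it.

arm_command(motion=[[0,0.3,0,0,0,0,0],[0,0.3,0,0,0,0,0],[0,0.3,0,0,0,0,0],[0,0,0,0,0,0,0]])

```text
time: 8.3
ee_pos: [0.5591, 0.1324, 0.128]
eef_rot: [0.679, 0.734, -0.001, -0.001]
wrist_force: [-6.7, 5.1, -3.4]
opening: 0.29
```

```bash
cat > ins.py <<'E'
from fit import *; import sys
q,_=fit(fo,[.63,.07,0])
def dots(f):
    im=cv2.imread(f);hsv=cv2.cvtColor(im,cv2.COLOR_BGR2HSV)
    m=cv2.inRange(hsv,(12,105,90),(32,255,255));m[:190]=0;m[260:]=0;m[:,:280]=0;m[:,360:]=0
    n,l,st,c=cv2.connectedComponentsWithStats(m)
    out=[]
    for i in np.argsort(-st[1:,4])[:2]+1:
        ww=(l==i)*(hsv[:,:,1].astype(float)-90);yy,xx=np.nonzero(l==i);w=ww[yy,xx]
        X=ray("scene",((xx*w).sum()/w.sum(),(yy*w).sum()/w.sum()),.059)[:2]-q[:2]
        c_,s_=np.cos(q[2]),np.sin(q[2]);out.append(((c_*X[0]+s_*X[1])*1e3,(-s_*X[0]+c_*X[1])*1e3))
    return sorted(out,key=lambda a:-a[1])
a=np.array(dots("pics/scene0.png"));b=np.array(dots(sys.argv[1]))
d=(b-a)[:,0];print(a.round(1).tolist(),b.round(1).tolist())
sl=(d[0]-d[1])/(a[0,1]-a[1,1]);mid=a[:,1].mean()
print("pad travel L,R mm",d.mean()+sl*(50-mid),d.mean()+sl*(-50-mid))
E
python3 look.py 7 .5453 .1299 .128;python3 ins.py pics/scene5.png;python3 ins.py pics/scene6.png;python3 ins.py pics/scene7.png
```

```text
pos [0.5591 0.1324 0.128 ] F [-6.7  5.1 -3.4] open 0.29 t 8.3 q [ 0.07  0.45 -0.52  1.91  0.28  0.86 -0.52]
shift now-frame cm [-0.14 -1.4  -0.  ] turn [-0.0023 -0.0007  0.0019]
[[-25.1, 45.3], [-24.7, -44.7]] [[-25.1, 45.3], [-24.8, -44.7]]
pad travel L,R mm -0.08207590201564456 -0.03068823783510289
[[-25.1, 45.3], [-24.7, -44.7]] [[-21.2, 44.8], [-24.8, -44.7]]
pad travel L,R mm 4.061811598166428 -0.3227375850238432
[[-25.1, 45.3], [-24.7, -44.7]] [[-12.1, 44.3], [-24.1, -44.6]]
pad travel L,R mm 13.560364221718826 -0.11383027319132033
```

View pics/s7c.png

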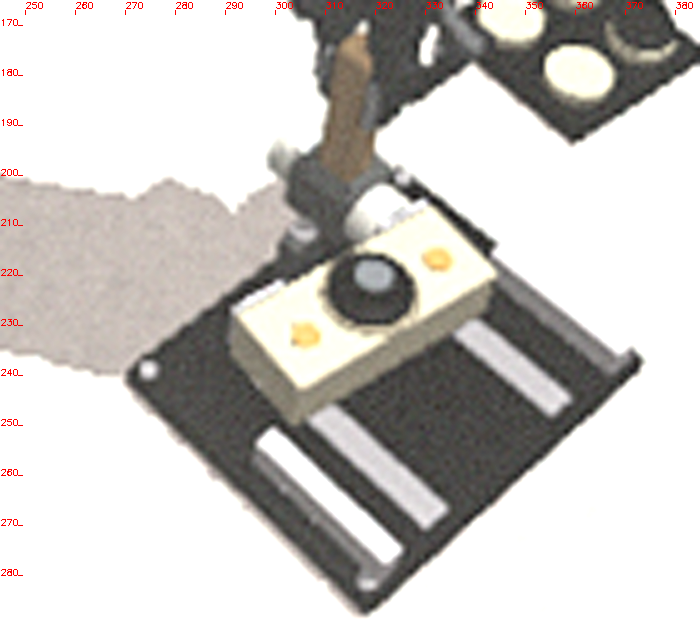

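Left pad is at about +13.5 mm and the right has not moved (limit 20). Backing off, moving across to the right pad and tapping it.

arm_command(motion=[[0,-1.5,0,0,0,0,0],[0,-2,0,0,0,0,0],[0,-1.5,0,0,0,0,0],[-2,0,0,0,0,0,0],[-3,0,0,0,0,0,0],[-3,0,0,0,0,0,0],[-2.1,0,0,0,0,0,0],[0,0,0,0,0,0,0],[0,0,0,0,0,0,0]])

```text
time: 9.25
ee_pos: [0.5185, 0.0266, 0.1285]
eef_rot: [0.679, 0.734, 0.0, 0.0]
wrist_force: [-1.0, 0.4, -3.6]
opening: 0.287
```

```bash
python3 - <<'E'
from fit import *
print(W([.6511,.0879,.0771],[(-.101,-.05,.128),(-.083,-.05,.128)]))
E
python3 look.py 8 .5542 .0301 .128; python3 ins.py pics/scene8.png
```

```text
[[0.55425123 0.03026915 0.128     ]
 [0.57219775 0.03165557 0.128     ]]
pos [0.5185 0.0266 0.1285] F [-1.   0.4 -3.6] open 0.287 t 9.25 q [ 0.26  0.36 -0.51  2.03  0.24  0.8  -0.32]
shift now-frame cm [0.07 3.58 0.05] turn [ 0.0006 -0.     -0.0002]
[[-25.1, 45.3], [-24.7, -44.7]] [[-12.2, 44.4], [-24.2, -44.7]]
pad travel L,R mm 13.547096672442102 -0.24082779396756848
```

View pics/s8c.png

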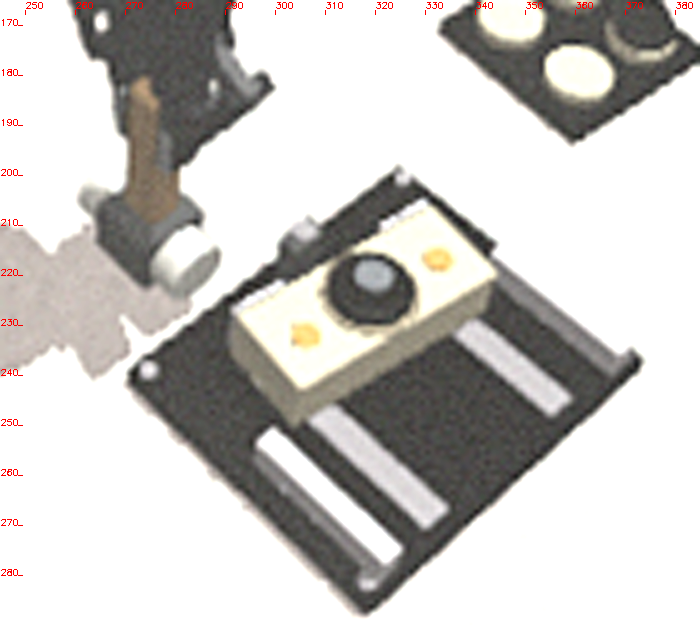

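arm_command(motion=[[0.07,1,0.05,0,0,0,0],[0,1.3,0,0,0,0,0],[0,0.9,0,0,0,0,0],[0,0.4,0,0,0,0,0],[0,0.4,0,0,0,0,0],[0,0.4,0,0,0,0,0],[0,0.4,0,0,0,0,0],[0,0.4,0,0,0,0,0],[0,0.3,0,0,0,0,0],[0,0,0,0,0,0,0]])

```text
time: 10.3
ee_pos: [0.5717, 0.0306, 0.1267]
eef_rot: [0.679, 0.734, -0.002, -0.001]
wrist_force: [-5.5, -5.0, -4.1]
opening: 0.295
```

```bash
python3 look.py 9 .5542 .0301 .128; python3 ins.py pics/scene9.png
```

```text
pos [0.5717 0.0306 0.1267] F [-5.5 -5.  -4.1] open 0.295 t 10.3 q [ 0.23  0.44 -0.49  1.92  0.27  0.85 -0.33]
shift now-frame cm [ 0.09 -1.75 -0.12] turn [-0.0044  0.0015  0.0001]
[[-25.1, 45.3], [-24.7, -44.7]] [[-11.4, 45.8], [-8.1, -44.5]]
pad travel L,R mm 13.48317923725909 16.819080041431285
```

View pics/s9c.png

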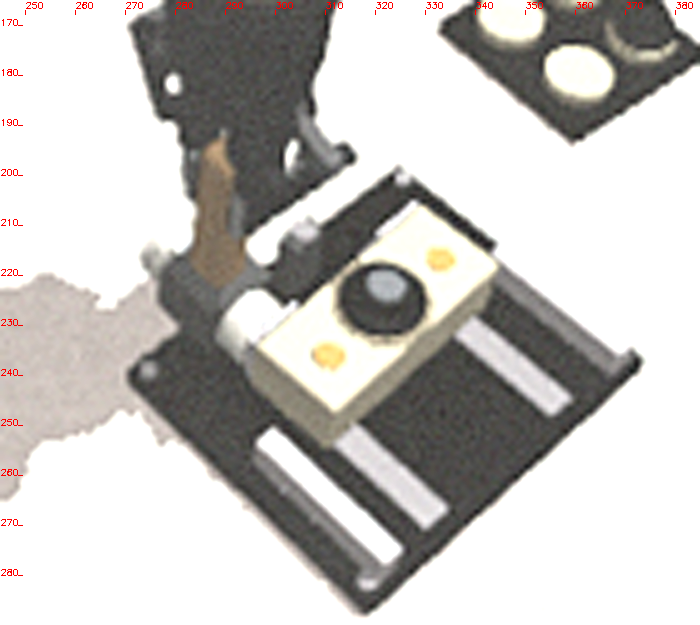

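Left +13.5, right +16.8 mm. Now the left pad again, to about +30.

arm_command(motion=[[0,-1.5,0,0,0,0,0],[0,-2,0,0,0,0,0],[0,-1.2,0,0,0,0,0],[2,0,0,0,0,0,0],[3,0,0,0,0,0,0],[3,0,0,0,0,0,0],[2,0,0,0,0,0,0],[0,0,0,0,0,0,0],[0,0,0,0,0,0,0]])

```text
time: 11.25
ee_pos: [0.5186, 0.1283, 0.1278]
eef_rot: [0.679, 0.734, 0.0, 0.0]
wrist_force: [-0.5, -1.6, -4.8]
opening: 0.296
```

```bash
python3 - <<'E'
from fit import *
print(W([.6511,.0879,.0771],[(-.071,.05,.128)]))
E
python3 look.py 10 .5765 .1323 .128; python3 ins.py pics/scene10.png
```

```text
[[0.57645974 0.13228279 0.128     ]]
pos [0.5186 0.1283 0.1278] F [-0.5 -1.6 -4.8] open 0.296 t 11.25 q [ 0.08  0.39 -0.53  2.    0.27  0.82 -0.53]
shift now-frame cm [-0.06  5.8  -0.01] turn [ 0.0001 -0.      0.002 ]
[[-25.1, 45.3], [-24.7, -44.7]] [[-11.5, 45.8], [-8.1, -44.7]]
pad travel L,R mm 13.45858023303896 16.831514603879107
```

View pics/s10c.png

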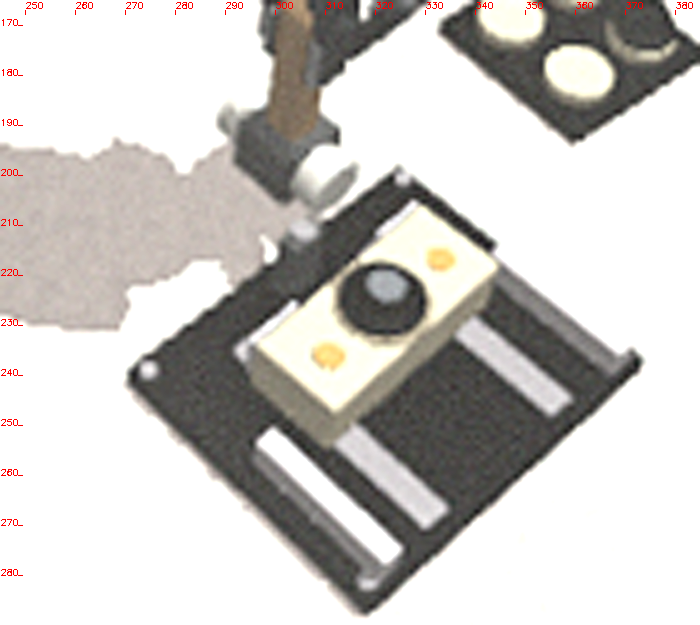

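arm_command(motion=[[0,1,0,0,0,0,0],[0,1.5,0,0,0,0,0],[0,1.2,0,0,0,0,0],[0,0.4,0,0,0,0,0],[0,0.4,0,0,0,0,0],[0,0.4,0,0,0,0,0],[0,0.4,0,0,0,0,0],[0,0.4,0,0,0,0,0],[0,0.3,0,0,0,0,0],[0,0,0,0,0,0,0]])

```text
time: 12.3
ee_pos: [0.5767, 0.1337, 0.1271]
eef_rot: [0.679, 0.734, -0.001, -0.002]
wrist_force: [-8.1, 5.2, -4.0]
opening: 0.291
```

```bash
python3 look.py 11 .5765 .1323 .128; python3 ins.py pics/scene11.png
```

```text
pos [0.5767 0.1337 0.1271] F [-8.1  5.2 -4. ] open 0.291 t 12.3 q [ 0.07  0.47 -0.51  1.87  0.29  0.88 -0.51]
shift now-frame cm [-0.13 -0.03 -0.09] turn [-0.0034 -0.001   0.002 ]
[[-25.1, 45.3], [-24.7, -44.7]] [[5.2, 44.3], [-6.7, -44.2]]
pad travel L,R mm 30.858621856534334 17.330736106379014
```

View pics/s11c.png

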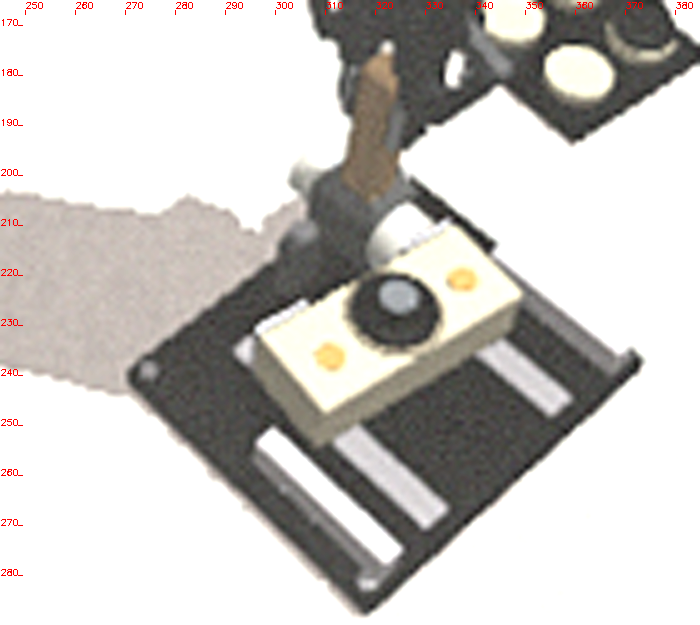

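Left +30.9, right +17.3 mm. Now the right pad to about +31.

arm_command(motion=[[0,-1.5,0,0,0,0,0],[0,-2.5,0,0,0,0,0],[0,-1.8,0,0,0,0,0],[-2,0,0,0,0,0,0],[-3,0,0,0,0,0,0],[-3,0,0,0,0,0,0],[-2,0,0,0,0,0,0],[0,0,0,0,0,0,0],[0,0,0,0,0,0,0]])

```text
time: 13.25
ee_pos: [0.5283, 0.0281, 0.1279]
eef_rot: [0.679, 0.734, 0.0, -0.0]
wrist_force: [0.4, 1.7, -3.3]
opening: 0.295
```

```bash
python3 look.py 12 .5842 .0326 .128; python3 ins.py pics/scene12.png
```

```text
pos [0.5283 0.0281 0.1279] F [ 0.4  1.7 -3.3] open 0.295 t 13.25 q [ 0.25  0.38 -0.51  2.01  0.25  0.81 -0.33]
shift now-frame cm [ 0.02  5.61 -0.01] turn [ 0.0001 -0.0002 -0.0002]
[[-25.1, 45.3], [-24.7, -44.7]] [[5.2, 44.4], [-6.5, -44.4]]
pad travel L,R mm 30.90764580551354 17.54007397931822
```

View pics/s12c.png

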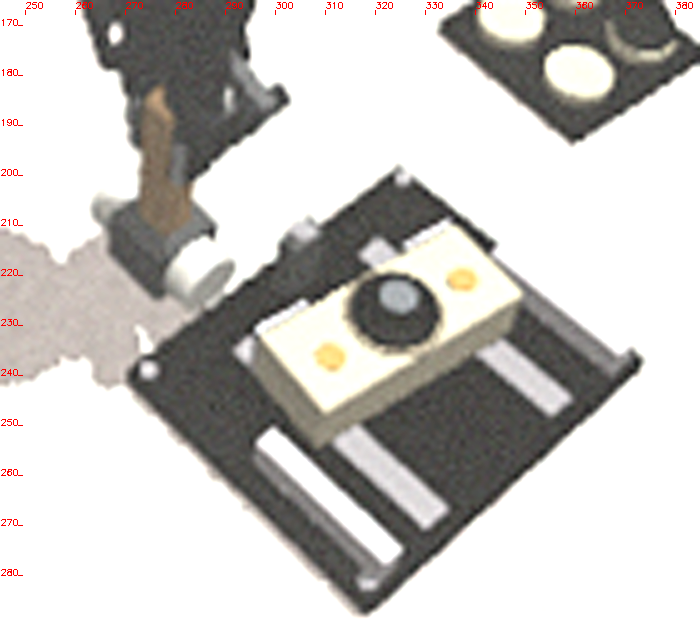

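arm_command(motion=[[0,1,0,0,0,0,0],[0,1.5,0,0,0,0,0],[0,1.3,0,0,0,0,0],[0,0.4,0,0,0,0,0],[0,0.4,0,0,0,0,0],[0,0.4,0,0,0,0,0],[0,0.4,0,0,0,0,0],[0,0.4,0,0,0,0,0],[0,0,0,0,0,0,0]])

```text
time: 14.2
ee_pos: [0.5848, 0.032, 0.1269]
eef_rot: [0.679, 0.734, -0.002, -0.001]
wrist_force: [-4.6, -3.9, -4.1]
opening: 0.292
```

arm_command(motion=[[0,-1.5,0,0,0,0,0],[0,-2.5,0,0,0,0,0],[0,-2,0,0,0,0,0],[0,0,0,0,0,0,0]])

```text
time: 14.6
ee_pos: [0.5239, 0.0281, 0.1277]
eef_rot: [0.679, 0.734, -0.001, -0.0]
wrist_force: [-0.6, -1.1, -4.2]
opening: 0.291
```

```bash
python3 look.py 13 .5842 .0326 .128; python3 ins.py pics/scene13.png
```

```text
pos [0.5239 0.0281 0.1277] F [-0.6 -1.1 -4.2] open 0.291 t 14.6 q [ 0.25  0.37 -0.51  2.02  0.25  0.81 -0.33]
shift now-frame cm [-0.03  6.05 -0.05] turn [-0.0017  0.0007  0.0016]
[[-25.1, 45.3], [-24.7, -44.7]] [[5.8, 45.1], [4.9, -45.1]]
pad travel L,R mm 30.951899918702683 29.57993974671846
```

View pics/s13c.png

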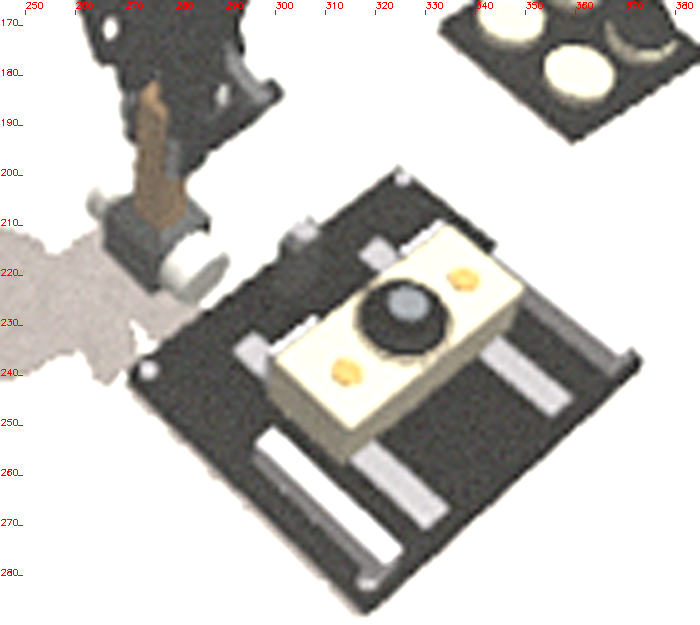

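Both pads are about 30 mm out (left 31.0, right 29.6). Now I'll lift the mallet and carry it to bare bench at about (0.51, -0.13).

arm_command(motion=[[0,-0.5,-2,0,0,0,0],[0,-0.5,-2,0,0,0,0],[-2,0,-1,0,0,0,0],[-3,0,0,0,0,0,0],[-3,0,0,0,0,0,0],[-3,0,0,0,0,0,0],[-3,0,0,0,0,0,0],[-2,0,0,0,0,0,0],[0,0,0,0,0,0,0],[0,0,0,0,0,0,0]])

```text
time: 15.65
ee_pos: [0.5293, -0.1321, 0.1777]
eef_rot: [0.679, 0.734, 0.0, -0.0]
wrist_force: [-0.3, 0.1, -4.0]
opening: 0.29
```

arm_command(motion=[[0,0,2,0,0,0,0],[0,0,2,0,0,0,0],[0,0,1.5,0,0,0,0],[0,0,0.7,0,0,0,0],[0,0,0.3,0,0,0,0],[0,0,0,0,0,0,0],[0,0,0,0,0,0,0]])

```text
time: 16.35
ee_pos: [0.5292, -0.132, 0.1135]
eef_rot: [0.679, 0.734, 0.0, 0.0]
wrist_force: [0.3, 0.6, -2.6]
opening: 0.29
```

```bash
python3 - <<'E'
from h import *
delta([.514,-.13,.106],np.pi/2+.077)
im=ctrl.camera('scene');cv2.imwrite('pics/scene14.png',im[:,:,::-1])
crop('pics/scene14.png',(170,170,310,290),5,'pics/s14c.png')
E
```

```text
pos [ 0.5292 -0.132   0.1135] F [ 0.3  0.6 -2.6] open 0.29 t 16.35 q [ 0.48  0.41 -0.43  1.99  0.24  0.79 -0.01]
shift now-frame cm [ 0.32 -1.5   0.75] turn [0.0009 0.0002 0.001 ]
```

View pics/s14c.png

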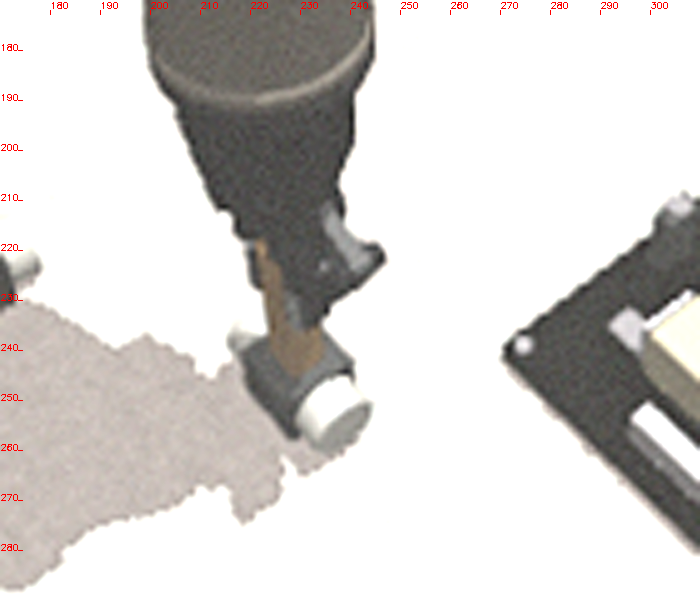

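The mallet hangs upright just above bare bench at (232,245), well clear of the plate, whose nearest corner is at (271,241). Lowering it.

arm_command(motion=[[0,0,0.3,0,0,0,0],[0,0,0.2,0,0,0,0],[0,0,0.1,0,0,0,0],[0,0,0,0,0,0,0]])

```text
time: 16.8
ee_pos: [0.5286, -0.132, 0.1067]
eef_rot: [0.679, 0.734, -0.0, -0.0]
wrist_force: [1.5, 0.3, -4.1]
opening: 0.291
```

arm_command(motion=[[0,0,0.1,0,0,0,0],[0,0,0,0,0,0,0]])

```text
time: 17.0
ee_pos: [0.5289, -0.132, 0.1063]
eef_rot: [0.679, 0.734, -0.0, 0.0]
wrist_force: [-3.1, 1.3, 6.6]
opening: 0.292
```

arm_command(motion=[[0,0,0.1,0,0,0,0],[0,0,0,0,0,0,0]])

```text
time: 17.2
ee_pos: [0.5291, -0.132, 0.1063]
eef_rot: [0.679, 0.734, -0.0, 0.0]
wrist_force: [-9.1, 1.6, 25.7]
opening: 0.29
```

It's on the bench. I'll ease off the press and then open.

arm_command(motion=[[0,0,-0.1,0,0,0,0],[0,0,0,0,0,0,0],[0,0,0,0,0,0,0.32],[0,0,0,0,0,0,0.4],[0,0,0,0,0,0,0.5],[0,0,0,0,0,0,0.6],[0,0,0,0,0,0,0.8],[0,0,0,0,0,0,1],[0,0,0,0,0,0,1],[0,0,0,0,0,0,1],[0,0,0,0,0,0,1]], squeeze=20)

```text
time: 18.3
ee_pos: [0.5288, -0.132, 0.1059]
eef_rot: [0.679, 0.734, 0.0, -0.0]
wrist_force: [0.6, 0.1, -0.5]
opening: 1.0
```

```bash
python3 - <<'E'
from h import *
delta([.529,-.132,.25],np.pi/2+.077)
im=ctrl.camera('scene');cv2.imwrite('pics/scene15.png',im[:,:,::-1])
crop('pics/scene15.png',(170,170,310,290),5,'pics/s15c.png')
E
```

```text
pos [ 0.5288 -0.132   0.1059] F [ 0.6  0.1 -0.5] open 1.0 t 18.3 q [ 0.48  0.42 -0.43  2.    0.25  0.77 -0.02]
shift now-frame cm [  0.     0.02 -14.41] turn [ 0.     -0.0001  0.0009]
```

View pics/s15c.png

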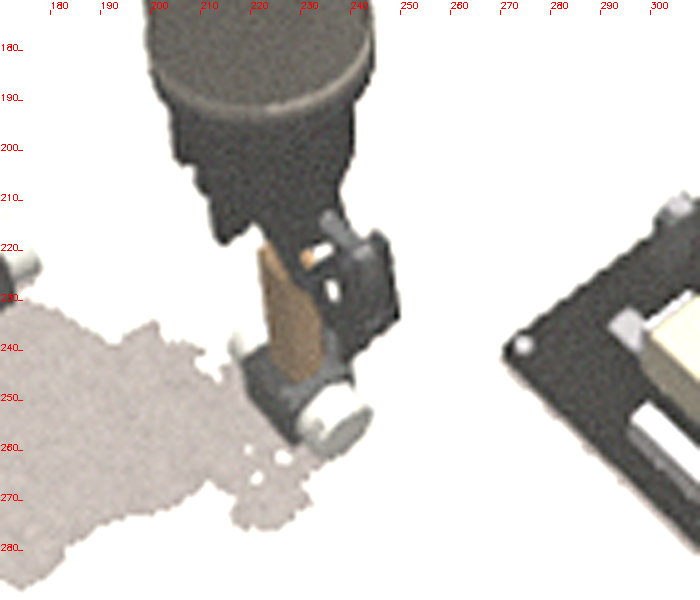

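The fingers are open and the mallet stands free. Retreating straight up.

arm_command(motion=[[0,0,-1,0,0,0,1],[0,0,-2,0,0,0,1],[0,0,-2.5,0,0,0,1],[0,0,-3,0,0,0,1],[0,0,-3,0,0,0,1],[0,0,-3,0,0,0,1],[0,0,-1,0,0,0,1],[0,0,0,0,0,0,1],[0,0,0,0,0,0,1]])

```text
time: 19.25
ee_pos: [0.5283, -0.132, 0.2602]
eef_rot: [0.679, 0.734, -0.0, -0.0]
wrist_force: [-1.1, 0.9, -0.3]
opening: 0.999
```

```bash
python3 - <<'E'
from h import *
delta([.529,-.132,.25],np.pi/2+.077)
im=ctrl.camera('scene');cv2.imwrite('pics/scene16.png',im[:,:,::-1])
im=ctrl.camera('top');cv2.imwrite('pics/top16.png',im[:,:,::-1])
crop('pics/scene16.png',(180,160,380,290),4,'pics/s16c.png')
E
python3 ins.py pics/scene16.png
```

```text
pos [ 0.5283 -0.132   0.2602] F [-1.1  0.9 -0.3] open 0.999 t 19.25 q [ 0.54  0.23 -0.48  1.86  0.12  1.08  0.09]
shift now-frame cm [-0.    0.07  1.02] turn [-0.0007 -0.0001  0.001 ]
[[-25.1, 45.3], [-24.7, -44.7]] [[5.8, 45.0], [4.9, -45.0]]
pad travel L,R mm 30.975514229234516 29.544173793506708
```

View pics/s16c.png

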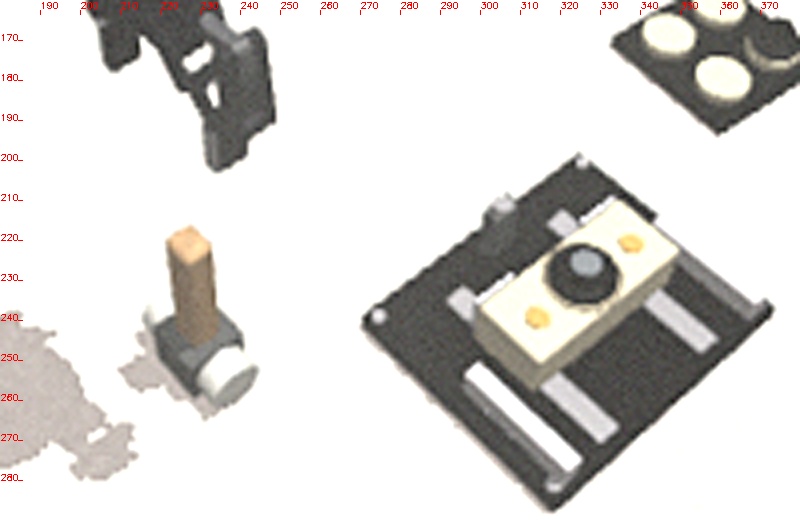

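View pics/top16.png

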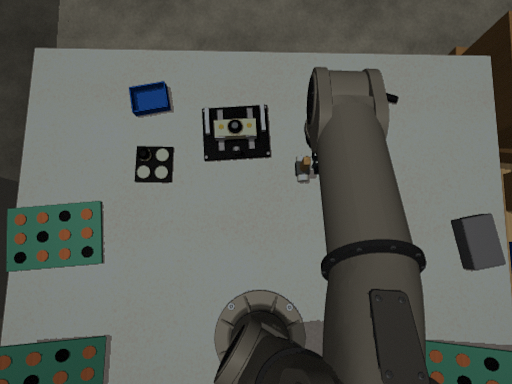

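The mallet stands upright at scene (227,245), clear of the fixture. The insert sits square at +31.0 / +29.5 mm, and the gripper is free, about 11 cm above the handle. Handing in.

```bash
python3 -c "
from bench import ctrl
print(ctrl.finish_job())"
```

```text
the job is handed in; nothing more can be done
None
```

I gripped the mallet farthest from the base and tapped the pads left, right, left, right. I then stood the mallet on the bare bench at about (0.53, -0.13) m and handed the job in at about 19 s.

- **Pad travel:** The last camera check puts the left pad 31.0 mm and the right pad 29.5 mm from where they started. The largest lead I measured after any tap was about 14 mm.
- **Fixture contact:** Only the mallet's striking face touched the fixture. The wrist forces I read during the taps were about 10 N.
- **Mallet at the end:** In the final scene image it stands upright on its head, clear of the fixture. The gripper is open and touching nothing.
- **Less certain points:** The two cameras disagreed by about 1 px (2–3 mm) in the pose fits, well inside the margins. Setting the mallet down briefly pressed it on the bench with about 26 N. I released that before opening the gripper.

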